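# Push a worn saw blade through the sprung flap of the blade safe

## Robot

A 6-joint arm with a two-finger parallel gripper is mounted at the origin on a cart in front of the work surface, level with it; the furniture and walls round the work are solid. World frame = base frame: x ahead of the robot, y to its left, z up, the work surface at z = 0. Lengths are in m, angles in rad, forces in N, time in s.
With the tool pointing down it reaches from about 0.25 to 0.775 m from the base axis. Payload 4 kg.
Tool frame: the origin (TCP) lies at the centre of the arm's flange, where the gripper is bolted on; the fingertips stand 199 mm ahead of it and the grasp point (between the pads) lies 180 mm ahead of it (robot.tcp_to_tips is the distance from the TCP to the fingertips, in m); z points along the fingers, y is the line along which they close (so a half turn about z gives the same grasp; the last joint's range is limited). The gripper opens to 94 mm and grips with 3 to 60 N. Pads are 16 mm wide; open, the fingers measure 119 mm over their backs; the gripper's body (75 mm by 177 mm) begins 78 mm behind the grasp point.
Start: joints at [-1.249, 0.087, 1.371, -0, 1.684, -0.103], TCP at [0.227, -0.501, 0.405] pointing down, gripper open.
Joint ranges: [-3.1, 3.1], [-0.76, 2.03], [0.27, 2.55], [-1.08, 4.22], [0.17, 2.65], [-2.57, 2.57]. Speed limits (rad/s): [2.79, 2.79, 3.14, 3.14, 3.14, 3.14].

## Interface

Orientations are given as [roll, pitch, yaw] about the fixed x, y, z axes, in that order (R = Rz(yaw) Ry(pitch) Rx(roll)).
In Python, from bench import telemetry, snapshot, ticket, robot gives the robot as it stands.
- The arm moves only by the tool apply_moves, never from a script. Its argument "moves" is a list that holds one entry, the list of rows, each a list of 5 numbers: the shift along the tool's x, y, z in units of 50 mm (1.0 is 50 mm), then the turn about the tool's z in units of 10 degrees (1.0 is 10 degrees), then the closure, from 0 (fully open) to 1 (shut). A call has 1 to 10 rows; each row is the pose to reach, as a shift and turn from the pose commanded when the call began, along the tool's axes at that moment; what a row does not reach only later rows make up. A row lasts 1/8 s, in which the tool goes at most 62.5 mm and 10.7 degrees, less where a joint would pass 70% of its speed; a pose out of reach is approached as far as the arm can. A call with a gripper value outside its range is refused whole. The fingers move at their own pace and stop on an object; the grip force is fixed at half the most. Time passes only in rows, so rows that repeat a pose let the fingers close. It gives the time, the measured TCP pose, the force, the opening and the grip force at its end, in the units of the state.
- telemetry.get_obs(): the state, without advancing time (a new reading comes with each control period).
- snapshot(name): name is "scene" or "top" or "wrist"; returns a dict with "image" (384x512x3 uint8, red, green, blue), "fovy" (degrees; the focal length in pixels is half the picture's height over the tangent of half this angle, whatever the lens; pixels are square), "cx", "cy" (the principal point, pixels), "R" (3x3) and "t" (3): a world point X has camera coordinates R X + t. Camera axes: x right, y down, z forward; pixel columns grow to the right and rows downward; lengths in m; the calibration is good to about 2 mm. A picture is of the moment at which its call begins. There is no depth.
- ticket.close_job(): hands the job in; it is judged then, once.
The state is a dict: "time": time; "joint_positions": joint angles; "qvel": joint speeds; "joint_torque": joint torques, N m; "tool_pos": TCP position; "ee_rot": TCP orientation; "wrist_force": force on the tool from outside, world axes, zero at the start; "wrist_torque": the same for the moment, N m; "width": finger opening in m; "finger_force": force on a finger pad.
Only numpy, scipy, OpenCV 4.12 (cv2) and the standard library are available. Lean on these libraries where they do the work, as an engineer would, in place of code of your own. Each camera call takes 0.05 s, during which the arm holds its last target. There are 200 camera calls.

## Task

A worn saw blade lies on the loading ledge of the steel blade safe; its edges are sharp, so do not pick it up. With one fingertip press the safe's sprung flap down and keep it open, and with the other finger push the blade along the ledge over the edge, so that it drops into the safe. Then take the hand away so that the flap springs fully shut; leave the other tools where they are.

Things in the scene. Friction and masses are not known exactly. Their poses are not given: they have to be found in the camera images.
- blade_safe: grey sheet-steel used-blade safe, 200 (x) x 270 (y) x 95 mm, fixed to the bench. Origin: centre of its underside; x from its front (ledge side) to its back, y along its width, z up. Top, front to back: open ledge (x -100 to -20 mm), mouth shut by the flap (to x 74), flat strip (to x 100). A cheek 13 mm high stands along each side of the top, y = -133 and 133 mm. Hollow, inner floor 4 mm above the bench
- ledge (a point): centre of the loading ledge's upper surface (x = -60, z = 95 mm in the safe's frame): flat, level, smooth, 80 mm deep, open at the front; the blade lies on it between the cheeks
- mouth_edge (a point): middle of the back edge of the ledge, on its upper surface: the edge over which the blade must be pushed (x = -20, y = 0, z = 95 mm in the safe's frame)
- flap (a joint): angle of the steel flap in the mouth: 0 shut (level with the ledge), grows as its front edge goes down into the safe, stop at 1.2 rad. A spring shuts it (0.12 N m at 0, 0.22 N m at 1 rad): pressing its pad takes about 2 to 8 N, and released it shuts by itself. With the pad pressed down to ledge level it stands at about 0.5 rad; the blade falls through the gap that opens between mouth edge and lip
- flap_lip (a point): middle of the top of the flap's front edge (moves with the flap), turned up into a lip 8 mm higher than the ledge across the whole width; shut, its face is 4 mm behind the mouth edge. While the flap is shut the lip stops the blade, and pushing the blade against it does not open the flap: only pressing down on the flap behind the lip does
- flap_hinge (a point): middle of the flap's hinge pin, at the back of the mouth, 94 mm behind the mouth edge and 1 mm below ledge level, parallel to the safe's y
- flap_pad (a point): centre of the top of the black rubber press pad fixed on the flap (moves with the flap). The pad is 26 mm (x) x 70 mm (y); with the flap shut its top is 29 mm above the ledge and it reaches from 22 to 48 mm behind the mouth edge. Pressed to ledge level, its rear top edge is highest, 38 mm behind the mouth edge; a finger slid back past that edge loses it
- blade: the worn saw blade: a plain flat black steel bar, 12 (x) x 220 (y) x 5 mm, 0.12 kg or somewhat lighter or heavier, lying flat on the ledge and roughly parallel to the mouth edge. Origin: centre of its underside; y along its length, z up
- spanner_1: combination spanner, 148 x 24 x 7 mm, lying loose on the bench in front of the safe; not part of the job
- ratchet: ratchet handle, 175 x 32 x 24 mm, lying loose on the bench in front of the safe; not part of the job
- wrench_adjustable: adjustable wrench, 195 x 42 x 12 mm, lying loose at the left; not part of the job
- jar_screws: screw-top glass jar of screws, 66 mm across, 96 mm tall, standing loose behind the safe; not part of the job
- marker_red: paint marker, 132 x 17 x 16 mm, lying loose at the right; not part of the job
- screwdriver_green: screwdriver, 172 x 24 x 24 mm, lying loose at the right; not part of the job
- wood_block: block of wood, 150 x 64 x 38 mm, lying loose at the left; not part of the job

How it is judged:
By the outcome, as a careful person would: the job done as asked, in the order asked, and still so for the second after the job is handed in, with the robot touching nothing.
It also fails if it takes over 40 s, if anything falls off the work surface, if the arm or the gripper's body presses on something with over 40 N, if the wrist force passes 120 N, or if a joint passes its speed limit or range.

## Working session

There is one attempt and no reset: what is moved stays moved. The work goes in short steps, Python scripts to look and compute and a tool call to move; the robot and the scene stay as the last step left them, time stands still between calls to the robot, and variables do not carry over. Pictures are saved under pics/ and viewed, at most 10 in all, crops included, and the job is handed in when it is done.

Besides the shell and the picture viewer there is one more tool, called after "Call:" as name(argument=value, ...) on one line, values as JSON. apply_moves: Moves the arm, as the interface text tells. Its arguments: {"type":"object","properties":{"moves":{"type":"array","items":{"type":"array","items":{"type":"array","items":{"type":"number"}}}}},"required":["moves"]}

```bash
mkdir -p pics; ls
python3 - <<'E'
from bench import telemetry, snapshot
import cv2, json, numpy as np
o=telemetry.get_obs(); print({k:np.round(v,3).tolist() for k,v in o.items()})
for n in ["scene","top"]:
    s=snapshot(n); cv2.imwrite(f"pics/{n}0.png",s["image"][:,:,::-1]); print(n,s["fovy"],s["cx"],s["cy"],np.round(s["R"],3).tolist(),np.round(s["t"],3).tolist())
a=cv2.imread("pics/scene0.png");b=cv2.imread("pics/top0.png")
cv2.imwrite("pics/both.png",b)
E
```

```text
pics
{'time': 0.0, 'joint_positions': [-1.249, 0.088, 1.372, 0.0, 1.684, -0.103], 'qvel': [-0.002, -0.002, -0.0, 0.001, -0.001, -0.0], 'joint_torque': [-0.001, -34.019, -30.243, 0.071, 0.033, -0.0], 'tool_pos': [0.227, -0.501, 0.404], 'ee_rot': [-3.139, -0.0, 0.425], 'wrist_force': [-0.077, -0.163, 0.527], 'wrist_torque': [0.002, 0.004, -0.036], 'finger_force': 0.0, 'width': 0.094}
scene 43.14204634325733 261.86127008822154 184.87743558337405 [[-0.619, -0.785, 0.021], [-0.388, 0.282, -0.878], [0.683, -0.551, -0.479]] [0.345, 0.327, 1.224]
top 47.07841378313743 250.18133025971582 185.69787696324843 [[0.411, -0.912, -0.003], [-0.866, -0.389, -0.316], [0.286, 0.132, -0.949]] [-0.234, 0.522, 1.178]
```

View pics/top0.png

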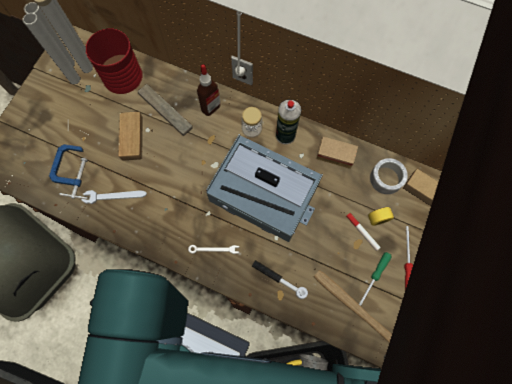

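View pics/scene0.png

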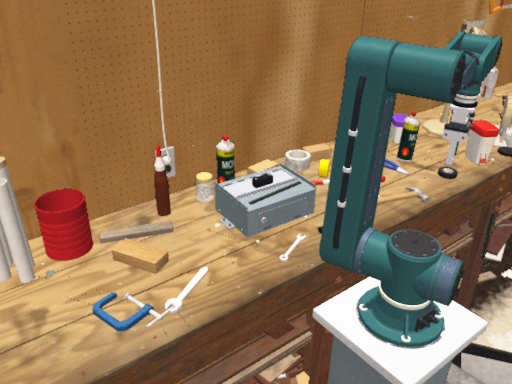

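The top view shows the safe around (265,187), the pad at (267,177) and the blade from about (221,188) to (294,213). I'll zoom in on it.

```bash
cat > h.py <<'E'
import numpy as np, cv2
def ray(s,u,v,z):
    R=np.array(s["R"]);t=np.array(s["t"]);f=192/np.tan(np.radians(s["fovy"])/2)
    d=R.T@np.array([(u-s["cx"])/f,(v-s["cy"])/f,1]);c=-R.T@t
    return c+d*(z-c[2])/d[2]
def pix(s,X):
    f=192/np.tan(np.radians(s["fovy"])/2);c=np.array(s["R"])@X+s["t"]
    return f*c[0]/c[2]+s["cx"],f*c[1]/c[2]+s["cy"]
def darkrects(s,z,roi,thr=60):
    g=s["image"].max(2); x0,y0,x1,y1=roi; m=(g[y0:y1,x0:x1]<thr).astype(np.uint8)
    for c in cv2.findContours(m,0,1)[0]:
        if cv2.contourArea(c)>20:
            b=cv2.boxPoints(cv2.minAreaRect(c))+[x0,y0]; 
            P=np.array([ray(s,*p,z) for p in b])
            print(np.round(b).tolist(),np.round(P[:,:2],4).tolist(),'c',np.round(P.mean(0),4))
E
python3 - <<'E'
from h import *; from bench import snapshot
s=snapshot("top")
darkrects(s,.1,(215,160,305,220))
im=s["image"][125:245,195:335,::-1]
cv2.imwrite("pics/c1.png",cv2.resize(im,None,fx=5,fy=5,interpolation=cv2.INTER_CUBIC))
E
```

```text
[[212.0, 203.0], [215.0, 198.0], [253.0, 219.0], [250.0, 224.0]] [[0.4776, 0.0744], [0.4934, 0.0737], [0.4816, -0.0481], [0.4661, -0.047]] c [0.4797 0.0133 0.1   ]
[[220.0, 188.0], [221.0, 185.0], [293.0, 212.0], [292.0, 215.0]] [[0.5245, 0.0728], [0.5346, 0.0739], [0.5464, -0.1419], [0.5365, -0.1424]] c [ 0.5355 -0.0344  0.1   ]
[[254.0, 176.0], [258.0, 167.0], [280.0, 178.0], [275.0, 187.0]] [[0.5976, 0.0008], [0.6272, 0.0002], [0.6225, -0.0678], [0.5931, -0.0668]] c [ 0.6101 -0.0334  0.1   ]
```

View pics/c1.png

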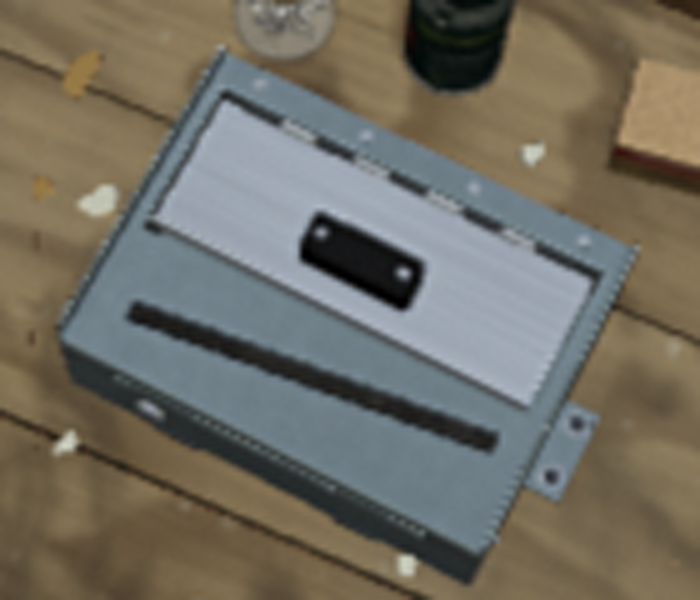

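The crop shows the mouth edge from (225,169) to (301,206), the pad centred at about (267,177), and the blade skewed a few degrees, with its right end nearer the mouth.

Run:
```python
from h import *; from bench import snapshot
s=snapshot("top")
def c(x,y,z,n):print(n,np.round(ray(s,195+(x+.5)/5-.5,125+(y+.5)/5-.5,z),4))
c(150,223,.095,'mouthL');c(530,407,.095,'mouthR');c(62,338,.095,'frontL');c(472,555,.095,'frontR');c(222,50,.108,'backL cheek top');c(636,248,.108,'backR')
c(304,260,.124,'padFL');c(405,308,.124,'padFR');c(320,212,.124,'padBL');c(424,262,.124,'padBR')
c(130,312,.0975,'bladeL');c(495,442,.0975,'bladeR')
```

```text
mouthL [0.5836 0.087  0.095 ]
mouthR [ 0.5713 -0.1536  0.095 ]
frontL [0.5005 0.1028 0.095 ]
frontR [ 0.4805 -0.1565  0.095 ]
backL cheek top [0.6942 0.092  0.108 ]
backR [ 0.6785 -0.1732  0.108 ]
padFL [ 0.5897 -0.0069  0.124 ]
padFR [ 0.5869 -0.0694  0.124 ]
padBL [ 0.6195 -0.0035  0.124 ]
padBR [ 0.616  -0.0684  0.124 ]
bladeL [0.5295 0.0738 0.0975]
bladeR [ 0.544  -0.1436  0.0975]
```

Call:
apply_moves(moves=[[[0.99,-0.58,0,-0.62,0],[1.98,-1.15,0,-1.25,0],[2.96,-1.73,0,-1.88,0],[3.95,-2.3,0,-2.5,0],[4.94,-2.88,0,-3.12,0],[5.93,-3.46,0,-3.75,0],[6.92,-4.03,0,-4.38,0],[7.9,-4.61,0,-5.0,0],[8.89,-5.18,0,-5.62,0],[9.88,-5.76,0,-6.25,0]]])

```text
time: 1.45
tool_pos: [0.5589, -0.0334, 0.4045]
ee_rot: [3.142, 0.0, 1.519]
wrist_force: [0.1, 0.2, -0.8]
width: 0.0943
finger_force: 0.0
```

Run:
```python
from h import *; from bench import snapshot,telemetry
o=telemetry.get_obs(); print(o["time"],np.round(o["tool_pos"],4),np.round(o["ee_rot"],4),o["width"],np.round(o["wrist_force"],2))
s=snapshot("wrist"); print(np.round(s["R"],3).tolist(),np.round(s["t"],3),s["fovy"],s["cx"],s["cy"])
cv2.imwrite("pics/w1.png",s["image"][:,:,::-1]); np.save("w1.npy",s,allow_pickle=True)
```

```text
1.45 [ 0.5589 -0.0334  0.4045] [3.1415e+00 4.0000e-04 1.5193e+00] 0.09425112586249884 [ 0.12  0.18 -0.83]
[[0.999, -0.051, 0.001], [-0.05, -0.967, 0.248], [-0.012, -0.248, -0.969]] [-0.559 -0.03   0.389] 65.55194932045904 256.3670693458297 193.72200286957087
```

View pics/w1.png

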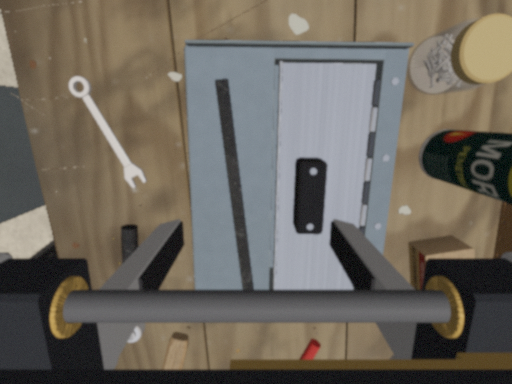

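The wrist view shows the pad at columns 294–326 and rows 158–233, the mouth line at column ~277, the ledge front at ~190, and the blade from (222,80) to (249,290). The oil can stands behind at (425+,165).

```bash
python3 - <<'E'
from h import *
s=np.load("w1.npy",allow_pickle=True).item()
def c(x,y,z,n):print(n,np.round(ray(s,x,y,z),4))
c(295,160,.124,'padFL');c(294.5,232,.124,'padFR');c(326,160,.124,'padBL');c(323,232,.124,'padBR')
c(187,45,.108,'cheek frontL');c(193,285,.095,'frontR');c(189,100,.095,'frontL')
c(216,80,.1,'blade front');c(229,80,.1,'blade back L');c(241,286,.1,'front R');c(255,286,.1,'back R')
c(408,48,.108,'back cheek'); c(424,160,.0,'can0');c(424,160,.18,'can.18')
g=s["image"].astype(int).max(2)
for r in (110,140,180,210,250): print(r,[f"{u}:{g[r,u]}" for u in range(270,286)])
for r in (110,180,250): print(r,[f"{u}:{g[r,u]}" for u in range(184,198)])
E
python3 - <<'E'
import sys; sys.path.insert(0,'.')
from h import *; from bench import snapshot
t=snapshot("top")
for p in [(288,103),(288,142),(276,135),(299,135)]: print(p,np.round(ray(t,*p,0),3),np.round(ray(t,*p,.18),3))
E
```

```text
padFL [0.5933 0.0007 0.124 ]
padFR [ 0.5915 -0.0666  0.124 ]
padBL [ 0.6205 -0.0007  0.124 ]
padBR [ 0.6181 -0.068   0.124 ]
cheek frontL [0.5056 0.1011 0.108 ]
frontR [ 0.4835 -0.1342  0.095 ]
frontL [0.4998 0.0574 0.095 ]
blade front [0.5268 0.0729 0.1   ]
blade back L [0.5385 0.0723 0.1   ]
front R [ 0.536  -0.1351  0.1   ]
back R [ 0.5509 -0.1358  0.1   ]
back cheek [0.6932 0.0891 0.108 ]
can0 [ 0.7754 -0.0259  0.    ]
can.18 [0.6751 0.0043 0.18  ]
110 ['270:145', '271:149', '272:144', '273:140', '274:145', '275:147', '276:141', '277:129', '278:133', '279:157', '280:167', '281:165', '282:171', '283:176', '284:176', '285:176']
140 ['270:147', '271:146', '272:146', '273:147', '274:147', '275:144', '276:135', '277:135', '278:158', '279:172', '280:174', '281:176', '282:177', '283:178', '284:177', '285:177']
180 ['270:146', '271:147', '272:146', '273:149', '274:140', '275:130', '276:136', '277:160', '278:176', '279:179', '280:179', '281:177', '282:178', '283:178', '284:181', '285:178']
210 ['270:145', '271:145', '272:147', '273:142', '274:134', '275:133', '276:155', '277:171', '278:17
[... 259 characters left out ...]
']
110 ['184:117', '185:115', '186:113', '187:118', '188:137', '189:146', '190:146', '191:149', '192:150', '193:149', '194:147', '195:149', '196:148', '197:149']
180 ['184:124', '185:124', '186:118', '187:105', '188:94', '189:103', '190:118', '191:132', '192:142', '193:147', '194:147', '195:146', '196:146', '197:147']
250 ['184:143', '185:137', '186:134', '187:136', '188:134', '189:133', '190:131', '191:129', '192:125', '193:121', '194:132', '195:140', '196:144', '197:144']
(288, 103) [0.907 0.017 0.   ] [ 0.809 -0.009  0.18 ]
(288, 142) [ 0.779 -0.037  0.   ] [ 0.699 -0.055  0.18 ]
(276, 135) [0.786 0.008 0.   ] [ 0.705 -0.017  0.18 ]
(299, 135) [ 0.816 -0.059  0.   ] [ 0.731 -0.074  0.18 ]
```

Call:
apply_moves(moves=[[[0,0.02,0.4,0,0.11],[0,0.02,0.9,0,0.11],[0,0.02,1.3,0,0.11],[0,0.02,1.5,0,0.11],[0,0.02,1.5,0,0.11]]])

```text
time: 2.17
tool_pos: [0.5587, -0.0356, 0.329]
ee_rot: [-3.14, 0.0, 1.515]
wrist_force: [-0.8, -0.6, -0.4]
width: 0.084
finger_force: 0.0
```

Run:
```python
from h import *; from bench import snapshot,telemetry
o=telemetry.get_obs(); print(o["time"],np.round(o["tool_pos"],4),np.round(o["ee_rot"],4),o["width"])
s=snapshot("wrist")
cv2.imwrite("pics/w2.png",s["image"][:,:,::-1])
```

```text
2.175 [ 0.5587 -0.0356  0.329 ] [-3.1400e+00  1.0000e-04  1.5148e+00] 0.08397994495380426
```

View pics/w2.png

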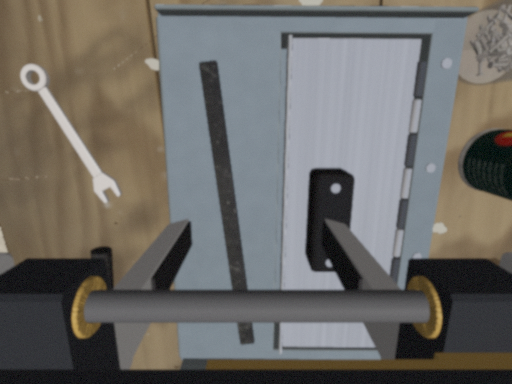

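The rear fingertip (325–345,225) is over the pad (308–352, 170–270). The front fingertip (185,225) is clear in front of the blade (~226). I can press down from here.

Call:
apply_moves(moves=[[[0,0,0.1,0,0.11],[0,0,0.25,0,0.11],[0,0,0.4,0,0.11],[0,0,0.55,0,0.11],[0,0,0.64,0,0.11],[0,0,0.64,0,0.11]]])

```text
time: 2.98
tool_pos: [0.5587, -0.0351, 0.2968]
ee_rot: [-3.139, -0.0, 1.516]
wrist_force: [-4.0, 0.4, 2.5]
width: 0.0832
finger_force: 1.7
```

Call:
apply_moves(moves=[[[0,0.03,0.02,0,0.145],[0,0.06,0.02,0,0.175],[0,0.09,0.02,0,0.205],[0,0.12,0.02,0,0.24],[0,0.15,0.02,0,0.27],[0,0.18,0.02,0,0.3],[0,0.21,0.02,0,0.33],[0,0.24,0.02,0,0.365],[0,0.24,0.02,0,0.365]]])

```text
time: 4.1
tool_pos: [0.5712, -0.0358, 0.2967]
ee_rot: [3.141, 0.0, 1.516]
wrist_force: [-1.7, -0.4, 2.7]
width: 0.0599
finger_force: 1.7
```

Run:
```python
from h import *; from bench import snapshot,telemetry
o=telemetry.get_obs(); print(o["time"],np.round(o["tool_pos"],4),np.round(o["ee_rot"],4),o["width"],np.round(o["wrist_force"],1))
s=snapshot("wrist")
cv2.imwrite("pics/w3.png",s["image"][:,:,::-1])
```

```text
4.1 [ 0.5712 -0.0358  0.2967] [3.1411 0.     1.5156] 0.059918210527912165 [-1.7 -0.4  2.7]
```

View pics/w3.png

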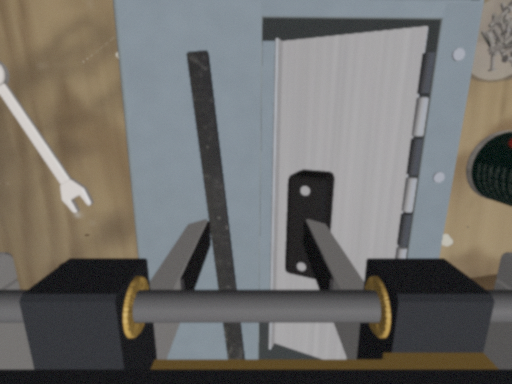

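The flap is open, and the front fingertip (205,225) touches the blade, which still has its skew. I'll keep going.

Call:
apply_moves(moves=[[[0,0.03,0.02,0,0.395],[0,0.06,0.02,0,0.425],[0,0.09,0.02,0,0.455],[0,0.12,0.02,0,0.485],[0,0.15,0.02,0,0.515],[0,0.18,0.02,0,0.545],[0,0.21,0.02,0,0.575],[0,0.24,0.02,0,0.6],[0,0.24,0.02,0,0.6]]])

```text
time: 5.28
tool_pos: [0.583, -0.0365, 0.2954]
ee_rot: [-3.141, 0.0, 1.516]
wrist_force: [-5.3, -0.1, 2.1]
width: 0.037
finger_force: 2.2
```

Run:
```python
from h import *; from bench import snapshot,telemetry
o=telemetry.get_obs(); print(o["time"],np.round(o["tool_pos"],4),np.round(o["ee_rot"],4),o["width"],np.round(o["wrist_force"],1))
s=snapshot("wrist")
cv2.imwrite("pics/w4.png",s["image"][:,:,::-1])
```

```text
5.275 [ 0.583  -0.0365  0.2954] [-3.1407e+00  1.0000e-04  1.5156e+00] 0.03700053899852157 [-5.3 -0.1  2.1]
```

View pics/w4.png

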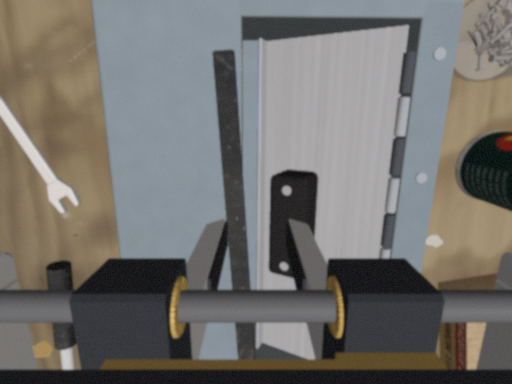

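The blade is now nearly parallel to the edge and partly over it, with the rear finger still on the pad. Final push next.

Call:
apply_moves(moves=[[[0,0.02,0,0,0.625],[0,0.04,0,0,0.65],[0,0.06,0,0,0.675],[0,0.08,0,0,0.7],[0,0.1,0,0,0.72],[0,0.11,0,0,0.735],[0,0.11,0,0,0.735],[0,0.11,0,0,0.735]]])

```text
time: 6.32
tool_pos: [0.5886, -0.0369, 0.2958]
ee_rot: [3.141, 0.0, 1.516]
wrist_force: [1.0, -0.2, 1.8]
width: 0.0249
finger_force: 0.8
```

Run:
```python
from h import *; from bench import snapshot,telemetry
o=telemetry.get_obs(); print(o["time"],np.round(o["tool_pos"],4),np.round(o["ee_rot"],4),o["width"],np.round(o["wrist_force"],1))
s=snapshot("wrist")
cv2.imwrite("pics/w5.png",s["image"][:,:,::-1])
```

```text
6.325 [ 0.5886 -0.0369  0.2958] [3.1409e+00 2.0000e-04 1.5156e+00] 0.024904573894502364 [ 1.  -0.2  1.8]
```

View pics/w5.png

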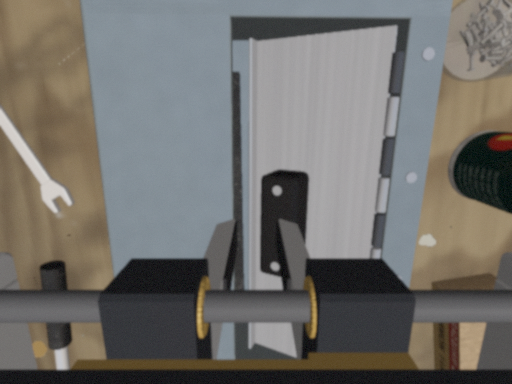

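The blade is no longer on the ledge. A dark strip (233–243, from row 72) shows in the gap, so I'll check its depth.

Run:
```python
from h import *; from bench import snapshot
s=snapshot("wrist")
for z in (.1,.08,.06,.04,.02,.009,.004): print(z,np.round(ray(s,237,72,z),4))
g=s["image"].max(2)
for r in (60,85,120,180): print(r,g[r,225:256].tolist())
# previous: predict the blade's end on the floor if y kept
for z in (.1,.05,.009): print(z,pix(s,np.array([.577,.072,z])))
im=s["image"][10:240,200:300,::-1]; t=snapshot("top")["image"][140:230,205:325,::-1]
a=cv2.resize(im,None,fx=2.6,fy=2.6,interpolation=2);b=cv2.resize(t,None,fx=4.3,fy=4.3,interpolation=2)
h=max(a.shape[0],b.shape[0]);o=np.zeros((h,a.shape[1]+b.shape[1],3),np.uint8);o[:a.shape[0],:a.shape[1]]=a;o[:b.shape[0],a.shape[1]:]=b
cv2.imwrite("pics/w6.png",o);print(o.shape)
```

```text
0.1 [0.5821 0.06   0.1   ]
0.08 [0.581  0.0628 0.08  ]
0.06 [0.58   0.0656 0.06  ]
0.04 [0.5789 0.0685 0.04  ]
0.02 [0.5779 0.0713 0.02  ]
0.009 [0.5773 0.0728 0.009 ]
0.004 [0.5771 0.0735 0.004 ]
60 [153, 153, 155, 151, 149, 136, 114, 122, 142, 151, 154, 153, 154, 154, 153, 152, 153, 152, 153, 151, 154, 154, 152, 149, 154, 169, 173, 161, 150, 146, 147]
85 [153, 154, 155, 152, 149, 136, 110, 82, 63, 58, 56, 52, 56, 57, 79, 110, 139, 148, 151, 151, 153, 151, 150, 146, 155, 171, 174, 159, 149, 150, 146]
120 [154, 151, 153, 154, 151, 147, 129, 97, 67, 60, 56, 61, 60, 56, 60, 89, 126, 144, 152, 156, 154, 154, 153, 152, 158, 172, 173, 160, 152, 149, 151]
180 [156, 154, 153, 156, 154, 153, 145, 125, 92, 73, 60, 63, 58, 60, 60, 65, 85, 120, 141, 150, 152, 150, 152, 151, 158, 169, 171, 158, 152, 148, 149]
0.1 (np.float64(226.09829951277257), np.float64(48.85575604060668))
0.05 (np.float64(233.00333984813176), np.float64(64.68004629522602))
0.009 (np.float64(236.66542783289708), np.float64(73.0724582717546))
(598, 776, 3)
```

View pics/w6.png

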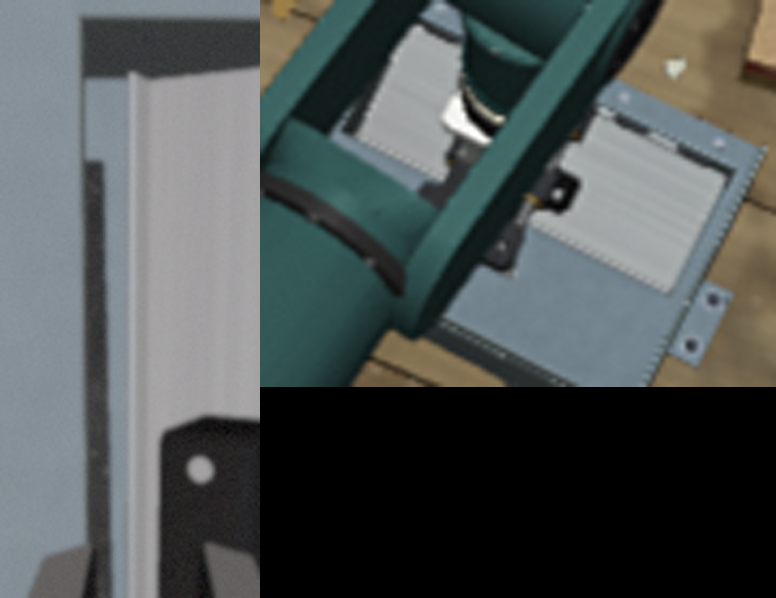

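The strip's end matches the floor height (z≈9 mm) and the ledge is empty, so the blade is in the safe. I'll lift straight up.

Call:
apply_moves(moves=[[[0,0,-0.15,0,0.735],[0,0,-0.3,0,0.735],[0,0,-0.5,0,0.735],[0,0,-0.8,0,0.735],[0,0,-1.4,0,0.735],[0,0,-2.2,0,0.735],[0,-0.5,-3.0,0,0.735],[0,-1,-3.2,0,0.735],[0,-1,-3.2,0,0.735],[0,-1,-3.2,0,0.735]]])

```text
time: 7.72
tool_pos: [0.5389, -0.0341, 0.4551]
ee_rot: [-3.141, -0.0, 1.516]
wrist_force: [-0.5, -0.2, -0.8]
width: 0.025
finger_force: 0.0
```

Run:
```python
from h import *; from bench import snapshot,telemetry
o=telemetry.get_obs(); print(o["time"],np.round(o["tool_pos"],4),np.round(o["wrist_force"],1))
s=snapshot("wrist")
cv2.imwrite("pics/w7.png",s["image"][:,:,::-1])
```

```text
7.725 [ 0.5389 -0.0341  0.4551] [-0.5 -0.2 -0.8]
```

View pics/w7.png

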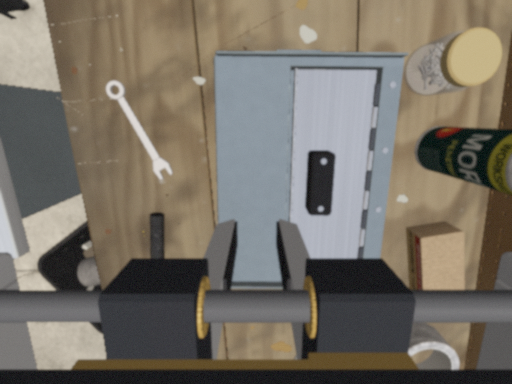

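The flap is shut level (292–378, 68–260), the ledge is empty, and the tools are undisturbed.

```bash
python3 -c "
from bench import ticket; print(ticket.close_job())"
```

```text
the job is handed in; nothing more can be done
None
```

The blade is inside the safe, the flap has sprung shut, and the other tools in the last wrist view are where they were; I handed the job in at about 8 s on the robot's clock.

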